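# Arm the guarded output switch of a bench supply

## Robot

A 7-joint arm with a two-finger parallel gripper is mounted at the origin on the work surface. World frame = base frame: x ahead of the robot, y to its left, z up, the work surface at z = 0. Lengths are in m, angles in degrees, forces in N, time in s.
With the tool pointing down it reaches from about 0.425 to 0.95 m from the base axis. Payload 4.7 kg.
Tool frame: the origin (TCP) lies on the centre line of the jaws, within the pads' length; the fingertips stand 25 mm ahead of it and the grasp point (between the pads) lies 6 mm ahead of it; z points along the fingers, y is the line along which they close (so a half turn about z gives the same grasp; the last joint's range is limited). The gripper opens to 87 mm and grips with 3 to 60 N. Pads are 19 mm wide; open, the fingers measure 117 mm over their backs; the gripper's body (75 mm by 190 mm) begins 51 mm behind the grasp point.
Start: joints at [-69.895, 26.849, -2.785, 87.806, 1.381, 65.374, -4.715], TCP at [0.25, 0.627, 0.248] pointing down, gripper open.
Joint ranges: [-148.3, 148.3], [-19.14, 114.17], [-79.39, 73.82], [5.75, 140.21], [-59.74, 239.74], [12.07, 113.84], [-152.46, 152.46]. Speed limits (degrees/s): [147.25, 147.25, 180, 180, 180, 180, 180].

## Interface

Orientations are given as a 3x3 rotation matrix whose columns are the frame's x, y, z axes.
In Python, from cell import monitor, capture, r gives the robot as it stands.
- The arm moves only by the tool apply_moves, never from a script. Its argument "rows" is a list of rows, each a list of 6 numbers: the shift along the tool's x, y, z scaled (see below), then the turn, a rotation vector about the tool's x, y, z scaled (see below). In form: [[x, y, z, ax, ay, az], ...]. A call has 1 to 20 rows; each row shifts and turns the commanded pose from where the row before left it, along the tool's axes as they then stand; what a row does not reach is not made up. The controller multiplies each number of a shift by 50 mm and each number of a turn by 0.08 rad. A row lasts 1/8 s, in which the tool goes at most 62.5 mm and 10.7 degrees, less where a joint would pass 70% of its speed; a pose out of reach is approached as far as the arm can. A call with a number of a shift or a turn outside -1 to 1 is refused whole. A call with a gripper value outside its range is refused whole. "jaw" is the closure, from 0 (fully open) to 1 (shut), set as the call begins (left out, the last holds). The fingers move at their own pace and stop on an object; the grip force is fixed at half the most. Time passes only in rows, so rows that do not move let the fingers close. It gives the time, the measured TCP pose, the force, the opening and the grip force at its end, in the units of the state.
- monitor.read_state(): the state, without advancing time (a new reading comes with each control period).
- capture(name): name is "scene" or "side" or "wrist"; returns a dict with "img" (400x640x3 uint8, red, green, blue), "fx", "fy", "cx", "cy" (pixels), "position" and "rotation" of the camera in the world; the wrist camera has in their place "tool_from_camera" (4x4, takes a point from camera to tool coordinates, whose origin is the TCP and whose axes are the flange's). Camera axes: x right, y down, z forward; pixel columns grow to the right and rows downward; lengths in m; the calibration is good to about 2 mm. The wrist camera is an equidistant fisheye: a pixel r from the principal point sees the ray r / f radians off the axis. A picture is of the moment at which its call begins: read the wrist's pose just before it. There is no depth.
- r.hand_in(): hands the job in; it is judged then, once.
The state is a dict: "time": time; "joints": joint angles; "qd": joint speeds; "tau": joint torques, N m; "position": TCP position; "ee_rot": TCP orientation; "contact_force": force on the tool from outside, world axes, zero at the start; "torque": the same for the moment, N m; "opening": finger opening in m; "grasp_force": force on a finger pad.
Only numpy, scipy, OpenCV 4.12 (cv2) and the standard library are available. Lean on these libraries where they do the work, as an engineer would, in place of code of your own. Each camera call takes 0.05 s, during which the arm holds its last target. There are 200 camera calls.

## Task

Swing the hinged safety cover on top of the bench supply fully open, throw the switch lever under it right over to its stop on the hinge side without straining it, then swing the cover shut again without slamming it and press it fully home. Leave the lever thrown and the multimeter, phone frame and screwdriver where they lie.

Things in the scene. Friction and masses are not known exactly. Their poses are not given: they have to be found in the camera images.
- console: Grey bench supply fixed to the bench, 215 x 180 mm, its top (deck) at z = 50 mm. Origin on the bench; local +x runs from its front (robot side) to its hinge side, y left, z up. The body spans x -80 to +135. On the deck stands an open-topped aluminium well that holds the lever; low knobs up to z = 66 stand beside it at y = +-72.
- well (a point): Middle of the well's floor, on the deck (console x = 0, y = 0, z = 50 mm), axes as the console's. Side walls: inner faces y = +-42, 10 mm thick, 64 mm high above the floor. Front wall: inner face x = -62, outer -70, 35 mm high. Rear wall: inner face x = 58, 56 mm high.
- cover (a joint): Flat grey cover over the well, rad: 0 shut, 1.55 open at its stop, about upright; starts at 0 to 0.25. Plate 140 long from hinge to front, 108 wide, 8 mm thick; a lip 50 wide, 8 thick sticks out 25 mm further from its front edge, free below. Mass 0.10 to 0.21 kg. Stiff hinge (0.22 N m): stays at any angle, does not fall shut; takes 1 to 3 N at the lip.
- lip (a point): Middle of the lip's free edge, at half its thickness, 165 mm from the hinge line; moves with the cover.
- hinge (a point): Middle of the cover's hinge line, at console x = 70, y = 0, z = 118 mm, at half the plate's thickness; the axis is console y.
- lever (a joint): Switch lever, rad: 0 off (leans 0.4 to the front), 0.8 fully thrown at its stop (leans 0.4 to the hinge). Stiff: needs 2 to 4 N, stays where left. Stalk with black paddle 30 wide, 12 thick, 36 tall; top 54 mm from the pivot, which is 8 mm above the well floor at y = 0 and anywhere from x = 0 to +24 (not given: look or feel). Load it with no more than 40 N.
- multimeter: Bystander: red and black multimeter 180 x 88 x 49 mm lying on the bench, origin under its centre.
- phone_frame: Bystander: black phone frame 160 x 76 x 8 mm lying flat, origin under its centre.
- screwdriver: Bystander: screwdriver 180 mm long lying on the bench, origin under its middle.

How it is judged:
By the outcome, as a careful person would: the job done as asked, in the order asked, and still so for the second after the job is handed in, with the robot touching nothing.
It also fails if it takes over 61 s, if anything falls off the work surface, if the arm or the gripper's body presses on something with over 40 N, if the wrist force passes 120 N, or if a joint passes its speed limit or range.

## Working session

There is one attempt and no reset: what is moved stays moved. The work goes in short steps, Python scripts to look and compute and a tool call to move; the robot and the scene stay as the last step left them, time stands still between calls to the robot, and variables do not carry over. Pictures are saved under pics/ and viewed, at most 10 in all, crops included, and the job is handed in when it is done.

Besides the shell and the picture viewer there is one more tool, called after "Emit:" as a command line: name --pt "numbers of a row" for each row, then --argument value for the rest. apply_moves: Moves the arm, as the interface text tells. Its arguments: {"type":"object","properties":{"rows":{"type":"array"},"jaw":{"type":"number"}},"required":["rows"]}

```bash
ls; mkdir -p pics; python3 - <<'E'
from cell import monitor, capture, r
import cv2,numpy as np,pickle
s=monitor.read_state();print(s)
d={n:capture(n) for n in("scene","side")}
pickle.dump(d,open('c0.pkl','wb'))
for n in d:
    c=d[n];print(n,c['fx'],c['fy'],c['cx'],c['cy'],c['position'],c['rotation'])
    cv2.imwrite(f'pics/{n}0.png',c['img'][:,:,::-1])
E
```

```text
pics
{'time': 0.0, 'joints': array([-69.89686854,  26.89821197,  -2.78491137,  87.87498135,
         1.38147536,  65.37341276,  -4.7161212 ]), 'qd': array([ 0.00232466,  0.01742634, -0.02728506,  0.11230926, -0.00803179,
        0.07210229,  0.05439416]), 'tau': array([-7.49637366e-04, -5.07972908e+01, -8.09142203e-02, -2.36156291e+01,
       -6.13156683e-02,  3.79449246e-02,  1.67784051e-04]), 'position': array([0.25000451, 0.62639752, 0.24647946]), 'ee_rot': array([[-9.28764303e-01,  3.70670252e-01, -6.58588765e-04],
       [ 3.70670829e-01,  9.28762445e-01, -1.85941632e-03],
       [-7.75578028e-05, -1.97107914e-03, -9.99998054e-01]]), 'contact_force': array([ 0.12846235, -0.05940288, -0.53132609]), 'torque': array([ 0.05051804,  0.03309049, -0.02739485]), 'grasp_force': 0.0, 'opening': 0.08678705097517404}
scene 378.2603356749004 378.2603356749004 318.35795617592515 198.72754237586298 [1.01483792 0.38783933 0.97527426] [[-0.66273552  0.62830605 -0.4074471 ]
 [ 0.74870951  0.54527293 -0.37697679]
 [-0.01468693 -0.55489542 -0.83179046]]
side 483.4695173759087 483.4695173759087 316.83863931484035 194.3596409927924 [ 0.08238546 -1.06702217  0.75240438] [[ 0.90201592 -0.22790959  0.36663948]
 [-0.43113902 -0.43219175  0.79204131]
 [-0.02205525 -0.87250645 -0.48810456]]
```

View pics/scene0.png

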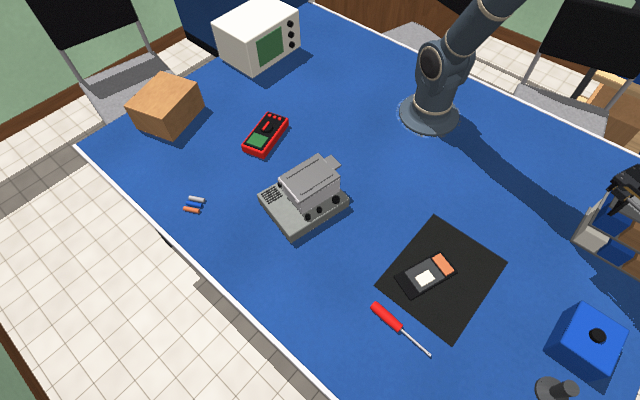

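View pics/side0.png

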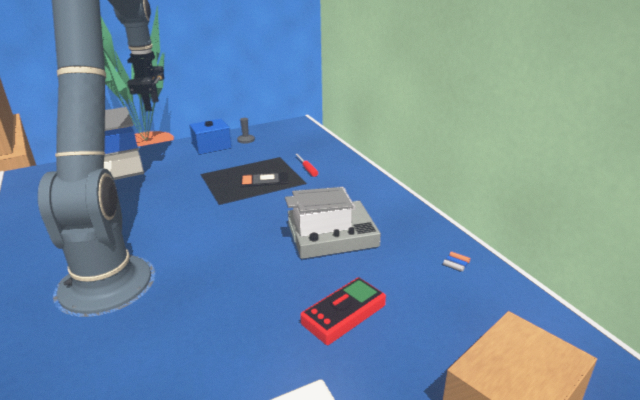

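The scene view shows the console at about (305,200) with the lip at (332,162). The multimeter is at (265,135), the phone at (428,275) and the screwdriver at (400,330). In the side view the console is at (333,225) and the lip at (292,200). I'll zoom in on both.

```bash
python3 - <<'E'
import cv2,numpy as np,pickle
d=pickle.load(open('c0.pkl','rb'))
a=d['scene']['img'][145:250,250:360];b=d['side']['img'][175:265,275:390]
f=lambda i,h:cv2.resize(i,None,fx=3.47*2,fy=3.47*2,interpolation=cv2.INTER_CUBIC)
A=cv2.resize(a,(400,int(400*a.shape[0]/a.shape[1])),interpolation=cv2.INTER_CUBIC)
B=cv2.resize(b,(400,int(400*b.shape[0]/b.shape[1])),interpolation=cv2.INTER_CUBIC)
o=np.zeros((400,800,3),np.uint8);o[:A.shape[0],:400]=A;o[:B.shape[0],400:]=B
print(400/110,400/115)
cv2.imwrite('pics/z0.png',o[:,:,::-1])
E
```

```text
3.6363636363636362 3.4782608695652173
```

View pics/z0.png

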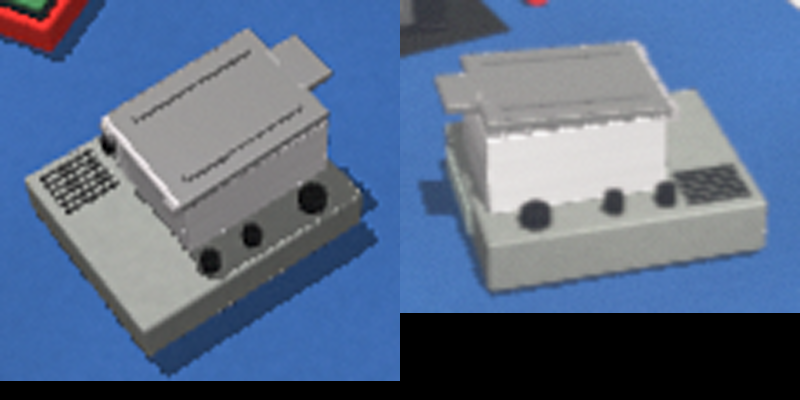

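```bash
cat > fit.py <<'E'
import numpy as np,pickle
from scipy.optimize import least_squares
d=pickle.load(open('c0.pkl','rb'))
def proj(n,P):
    c=d[n];q=(P-c['position'])@c['rotation'];return np.c_[c['fx']*q[:,0]/q[:,2]+c['cx'],c['fy']*q[:,1]/q[:,2]+c['cy']]
C={} # console-fixed / cover points (cover: distance from hinge, y, height above mid-plane)
S=[('k',135,90,50,147,332),('k',135,-90,50,25,180),('k',-80,90,50,362,195),('k',135,90,0,152,356),
('c',0,54,4,180,207),('c',0,-54,4,103,118),('c',140,54,4,328,113),('c',140,-54,4,248,30),('c',165,25,4,332,73),('c',165,-25,4,297,36)]
D=[('k',-80,-90,50,90,250),('k',-80,-90,0,90,292),('k',135,-90,50,367,207),('k',135,90,50,292,92),('k',135,-90,0,364,248),
('c',0,-54,4,276,105),('c',0,54,4,240,43),('c',140,54,4,60,55),('c',140,-54,4,70,122),('c',165,25,4,35,76)]
def pts(L,p):
    x,y,w,t=p;o=[]
    for k,a,b,c,*_ in L:
        if k=='c': a,b,c=70-a*np.cos(t)+c*np.sin(t),b,118+a*np.sin(t)+c*np.cos(t)
        a,b,c=a/1e3,b/1e3,c/1e3
        o.append([x+a*np.cos(w)-b*np.sin(w),y+a*np.sin(w)+b*np.cos(w),c])
    return np.array(o)
uS=np.array([[250+u/3.636,145+v/3.636] for *_,u,v in S]);uD=np.array([[275+u/3.478,175+v/3.478] for *_,u,v in D])
res=lambda p:np.r_[(proj('scene',pts(S,p))-uS).ravel(),(proj('side',pts(D,p))-uD).ravel()]
if __name__=='__main__':
    f=least_squares(res,[.6,0,0,.1],loss='soft_l1');print(f.x,np.degrees(f.x[2]));print(res(f.x).reshape(-1,2).round(1).tolist())
    J=f.jac;print(np.sqrt(np.diag(np.linalg.inv(J.T@J))))
E
python3 fit.py
```

```text
[ 0.55802333 -0.06780539 -0.21112053  0.02962706] -12.09631541601802
[[-1.1, 0.6], [-1.3, -0.6], [0.4, -0.7], [-1.1, 2.2], [0.2, 0.1], [-0.4, -0.9], [0.3, 0.1], [-0.4, -0.5], [-0.2, 0.3], [-1.2, -0.2], [-1.2, -2.6], [-0.4, 1.3], [0.1, -2.9], [0.4, -2.8], [0.1, 1.1], [-1.3, -0.7], [-2.6, -2.0], [-0.8, -0.2], [4.4, 0.6], [-0.8, -0.1]]
[0.00094868 0.00109013 0.00890927 0.0099373 ]
```

Emit:
apply_moves --pt "0 0 0 0 0 -0.7" --pt "0 0 0 0 0 -0.7" --pt "0 0 0 0 0 -0.71" --pt "-0.8 -0.5 0 0 0 0" --pt "-0.8 -0.5 0 0 0 0" --pt "-0.8 -0.5 0 0 0 0" --pt "-0.8 -0.5 0 0 0 0" --pt "-0.8 -0.5 0 0 0 0" --pt "-0.8 -0.5 0 0 0 0" --pt "-0.23 -0.93 0 0 0 0" --pt "-0.23 -0.93 0 0 0 0" --pt "-0.23 -0.93 0 0 0 0" --pt "-0.23 -0.93 0 0 0 0" --pt "-0.23 -0.93 0 0 0 0" --pt "-0.23 -0.93 0 0 0 0" --pt "-0.23 -0.93 0 0 0 0" --pt "-0.23 -0.93 0 0 0 0" --pt "-0.23 -0.93 0 0 0 0" --pt "0 0 0 0 0 0" --jaw 0

```text
time: 2.48
position: [0.4666, -0.0049, 0.2474]
ee_rot: [[-0.976, 0.217, -0.0], [0.217, 0.976, -0.001], [0.0, -0.001, -1.0]]
contact_force: [-0.2, 0.2, 0.1]
opening: 0.0868
grasp_force: 0.0
```

```bash
cat > h.py <<'E'
import numpy as np,cv2
from cell import monitor,capture,r
O=np.array([.558,-.0678,0]);w=-.2111
RC=np.array([[np.cos(w),-np.sin(w),0],[np.sin(w),np.cos(w),0],[0,0,1]])
def show():
    s=monitor.read_state();p=RC.T@(s['position']-O)
    print('t',round(s['time'],2),'TCPc mm',(p*1e3).round(1),'F_c',(RC.T@s['contact_force']).round(1),'open',round(s['opening']*1e3,1),'gf',round(s['grasp_force'],1),'\nRc',(RC.T@s['ee_rot']).round(3).tolist(),'j',s['joints'].round(1));return s
E
python3 - <<'E'
from h import *
s=show();c=capture('wrist');import pickle
pickle.dump((s,c),open('w1.pkl','wb'));cv2.imwrite('pics/w1.png',c['img'][:,:,::-1])
print(c['fx'],c['cx'],c['cy'],c['tool_from_camera'])
E
```

```text
t 2.48 TCPc mm [-102.6   42.4  247.4] F_c [-0.3  0.1  0.1] open 86.8 gf 0.0 
Rc [[-1.0, 0.008, -0.0], [0.008, 1.0, -0.001], [0.0, -0.001, -1.0]] j [-16.    7.   12.5 115.7  -1.7  57.5  74.8]
309.70691628693146 320.7164108359243 197.00983081897095 [[-5.58907629e-04 -9.64903928e-01 -2.62602546e-01  7.27666297e-02]
 [ 9.99999657e-01 -3.78733491e-04 -7.36725543e-04  9.40092022e-04]
 [ 6.11412991e-04 -2.62602868e-01  9.64903809e-01 -1.36539035e-01]
 [ 0.00000000e+00  0.00000000e+00  0.00000000e+00  1.00000000e+00]]
```

View pics/w1.png

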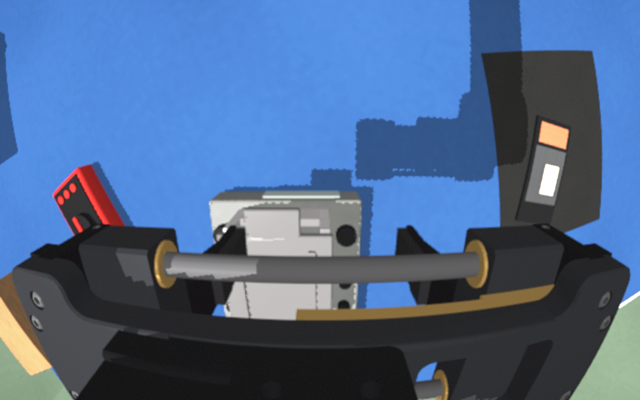

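The wrist view shows the console between columns 211 and 360, with its front edge near row 195. The phone is at (545,165) and the multimeter at (85,200). I'll zoom in with the predicted corners overlaid.

```bash
cat >> h.py <<'E'
def wproj(c,s,Pc):
    P=(RC@(np.atleast_2d(Pc)/1e3).T).T+O
    T=c['tool_from_camera'];q=((P-s['position'])@s['ee_rot']-T[:3,3])@T[:3,:3]
    rr=np.hypot(q[:,0],q[:,1]);k=c['fx']*np.arctan2(rr,q[:,2])/rr
    return np.c_[q[:,0]*k+c['cx'],q[:,1]*k+c['cy']]
E
python3 - <<'E'
from h import *
import pickle
s,c=pickle.load(open('w1.pkl','rb'))
P=[[-80,90,50],[-80,-90,50],[-95,25,122],[-95,-25,122],[-70,54,122],[-70,-54,122],[-70,25,122],[-70,-25,122]]
u=wproj(c,s,P);print(u.round(1).tolist())
im=cv2.resize(c['img'][170:320,180:390][:,:,::-1],None,fx=3.8,fy=3.8,interpolation=cv2.INTER_CUBIC)
for a in u: cv2.circle(im,tuple(((a-[180,170])*3.8).astype(int)),3,(0,0,255),1)
cv2.imwrite('pics/w1z.png',im)
E
```

```text
[[362.7, 200.5], [207.8, 201.5], [300.5, 207.0], [245.5, 207.3], [333.1, 233.0], [218.4, 232.5], [301.3, 233.2], [247.7, 233.0]]
```

View pics/w1z.png

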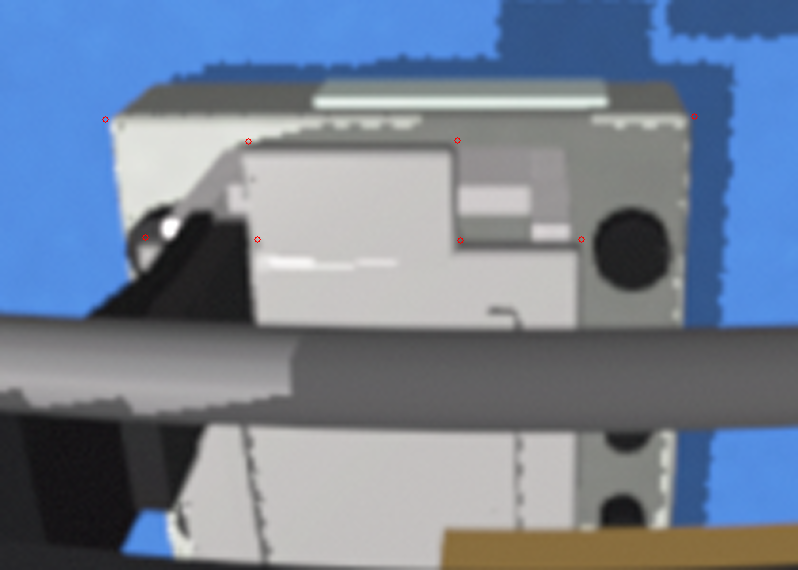

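The overlay matches within about 2 mm: the lip edges are at crop columns 243 and 452, and its front edge is at crop row 150. Next I'll straddle the lip and pinch its side edges.

Emit:
apply_moves --pt "-0.15 -0.44 0 0 0 -0.1" --pt "-0.16 -0.44 0 0 0 0" --pt "0 0 0.6 0 0 0" --pt "0 0 0.6 0 0 0" --pt "0 0 0.5 0 0 0" --pt "0 0 0.3 0 0 0" --pt "0 0 0.19 0 0 0" --pt "0 0 0 0 0 0"

```text
time: 3.52
position: [0.4732, -0.0467, 0.1378]
ee_rot: [[-0.98, 0.201, -0.001], [0.201, 0.98, 0.0], [0.001, 0.0, -1.0]]
contact_force: [0.7, -0.5, 0.0]
opening: 0.0872
grasp_force: 0.0
```

```bash
python3 - <<'E'
from h import *
s=show()
c=capture('side');i=c['img'][130:270,230:400];i=cv2.resize(i,None,fx=4,fy=4,interpolation=cv2.INTER_CUBIC);cv2.imwrite('pics/s2.png',i[:,:,::-1])
E
```

```text
t 3.52 TCPc mm [-87.4   2.8 137.8] F_c [ 0.8 -0.3  0. ] open 87.2 gf 0.0 
Rc [[-1.0, -0.009, -0.001], [-0.009, 1.0, 0.0], [0.001, 0.0, -1.0]] j [-10.9  16.4  13.6 121.4  -5.6  42.8  84.7]
```

View pics/s2.png

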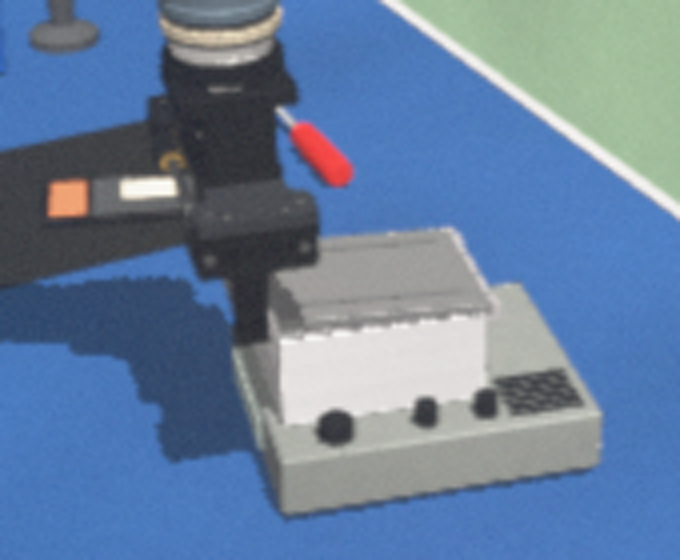

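The fingers straddle the lip at about (250,300) in the crop, clear of the plate. I'll centre them in y and close.

Emit:
apply_moves --pt "0 -0.08 0 0 0 0.1" --pt "0 0 0 0 0 0"

```text
time: 3.82
position: [0.4726, -0.0516, 0.1386]
ee_rot: [[-0.978, 0.21, 0.001], [0.21, 0.978, 0.0], [-0.001, 0.0, -1.0]]
contact_force: [0.1, 0.1, -0.1]
opening: 0.0869
grasp_force: 0.0
```

Emit:
apply_moves --pt "0 0 0 0 0 0" --pt "0 0 0 0 0 0" --pt "0 0 0 0 0 0" --pt "0 0 0 0 0 0" --pt "0 0 0 0 0 0" --pt "0 0 0 0 0 0" --jaw 1

```text
time: 4.58
position: [0.4724, -0.0509, 0.138]
ee_rot: [[-0.978, 0.209, -0.0], [0.209, 0.978, 0.0], [0.0, 0.0, -1.0]]
contact_force: [1.0, 1.0, -1.1]
opening: 0.0493
grasp_force: 30.0
```

```bash
python3 - <<'E'
from h import *
s=show()
p=RC.T@(s['position']-O)*1e3
rho=70-p[0];z0=p[2]-25+8;print(rho,z0)
# tip contact ~8mm above tip; arc of contact around the hinge
t0=0.03;R=rho/np.cos(t0)
for N,ts in((20,np.linspace(t0,1.0,21)),(16,np.linspace(1.0,1.55,17))):
    X=-R*np.cos(ts);Z=R*np.sin(ts)
    print(np.c_[-np.diff(X)/50,-np.diff(Z)/50].round(3).tolist())
E
```

```text
t 4.58 TCPc mm [-87.3  -1.4 138. ] F_c [ 0.8  1.2 -1.1] open 49.3 gf 30.0 
Rc [[-1.0, -0.0, -0.0], [-0.0, 1.0, 0.0], [0.0, 0.0, -1.0]] j [-10.5  16.4  13.8 121.4  -5.7  42.8  84.8]
157.29545765279616 120.99561949276807
[[-0.008, -0.152], [-0.016, -0.152], [-0.023, -0.151], [-0.03, -0.15], [-0.038, -0.148], [-0.045, -0.146], [-0.052, -0.144], [-0.059, -0.141], [-0.065, -0.138], [-0.072, -0.135], [-0.078, -0.131], [-0.085, -0.127], [-0.091, -0.123], [-0.097, -0.118], [-0.102, -0.113], [-0.108, -0.108], [-0.113, -0.103], [-0.118, -0.097], [-0.122, -0.092], [-0.126, -0.086]]
[[-0.092, -0.057], [-0.094, -0.054], [-0.096, -0.05], [-0.097, -0.047], [-0.099, -0.044], [-0.1, -0.04], [-0.102, -0.037], [-0.103, -0.033], [-0.104, -0.03], [-0.105, -0.026], [-0.106, -0.023], [-0.107, -0.019], [-0.107, -0.015], [-0.108, -0.012], [-0.108, -0.008], [-0.108, -0.004]]
```

Emit:
apply_moves --pt "-0.008 0 -0.15 0 0 0" --pt "-0.016 0 -0.15 0 0 0" --pt "-0.023 0 -0.15 0 0 0" --pt "-0.03 0 -0.15 0 0 0" --pt "-0.038 0 -0.15 0 0 0" --pt "-0.045 0 -0.146 0 0 0" --pt "-0.05 0 -0.144 0 0 0" --pt "-0.06 0 -0.14 0 0 0" --pt "-0.065 0 -0.138 0 0 0" --pt "-0.07 0 -0.135 0 0 0"

```text
time: 5.82
position: [0.4931, -0.0554, 0.211]
ee_rot: [[-0.978, 0.209, 0.002], [0.209, 0.978, -0.0], [-0.002, 0.0, -1.0]]
contact_force: [6.7, 0.2, -7.6]
opening: 0.0492
grasp_force: 30.0
```

```bash
python3 - <<'E'
from h import *
s=show()
E
```

```text
t 5.83 TCPc mm [-66.1  -1.5 211. ] F_c [ 6.5  1.5 -7.6] open 49.2 gf 30.0 
Rc [[-1.0, -0.0, 0.002], [-0.0, 1.0, 0.0], [-0.002, 0.0, -1.0]] j [-11.2  12.3  14.8 114.9  -3.9  53.1  83.5]
```

Emit:
apply_moves --pt "-0.082 0 -0.13 0 0 0" --pt "-0.088 0 -0.127 0 0 0" --pt "-0.094 0 -0.123 0 0 0" --pt "-0.1 0 -0.118 0 0 0" --pt "-0.104 0 -0.113 0 0 0" --pt "-0.108 0 -0.108 0 0 0" --pt "-0.113 0 -0.103 0 0 0" --pt "-0.118 0 -0.097 0 0 0" --pt "-0.122 0 -0.092 0 0 0" --pt "-0.126 0 -0.086 0 0 0"

```text
time: 7.08
position: [0.5436, -0.0665, 0.2653]
ee_rot: [[-0.978, 0.21, -0.002], [0.21, 0.978, -0.0], [0.002, -0.0, -1.0]]
contact_force: [3.5, -0.1, -11.7]
opening: 0.0497
grasp_force: 30.0
```

```bash
python3 - <<'E'
from h import *
s=show()
E
```

```text
t 7.08 TCPc mm [-14.3  -1.7 265.3] F_c [  3.4   0.6 -11.7] open 49.7 gf 30.0 
Rc [[-1.0, -0.0, -0.002], [-0.0, 1.0, -0.0], [0.002, -0.0, -1.0]] j [-10.3  14.1  15.5 104.8  -4.2  61.8  84.7]
```

Emit:
apply_moves --pt "-0.092 0 -0.035 0 0 0" --pt "-0.094 0 -0.035 0 0 0" --pt "-0.096 0 -0.04 0 0 0" --pt "-0.097 0 -0.04 0 0 0" --pt "-0.099 0 -0.044 0 0 0" --pt "-0.1 0 -0.04 0 0 0" --pt "-0.102 0 -0.037 0 0 0" --pt "-0.103 0 -0.033 0 0 0" --pt "-0.104 0 -0.03 0 0 0" --pt "-0.105 0 -0.026 0 0 0" --pt "-0.106 0 -0.023 0 0 0" --pt "-0.107 0 -0.019 0 0 0" --pt "-0.107 0 -0.015 0 0 0"

```text
time: 8.7
position: [0.6082, -0.0807, 0.2862]
ee_rot: [[-0.978, 0.21, -0.0], [0.21, 0.978, -0.001], [-0.0, -0.001, -1.0]]
contact_force: [-3.4, -2.2, 2.4]
opening: 0.0493
grasp_force: 30.0
```

```bash
python3 - <<'E'
from h import *
s=show()
E
```

```text
t 8.7 TCPc mm [ 51.8  -2.  286.2] F_c [-2.9 -2.9  2.4] open 49.3 gf 30.0 
Rc [[-1.0, 0.0, 0.0], [0.0, 1.0, -0.001], [-0.0, -0.001, -1.0]] j [-8.6 19.5 16.  94.7 -5.7 66.6 86.8]
```

Emit:
apply_moves --pt "-0.09 0 -0.01 0 0 0" --pt "-0.09 0 -0.008 0 0 0" --pt "-0.08 0 0 0 0 0" --pt "-0.05 0 0 0 0 0" --pt "0 0 0 0 0 0"

```text
time: 9.32
position: [0.6215, -0.0835, 0.287]
ee_rot: [[-0.978, 0.21, -0.004], [0.21, 0.978, 0.0], [0.004, -0.001, -1.0]]
contact_force: [-8.4, -2.4, 3.5]
opening: 0.0497
grasp_force: 30.0
```

```bash
python3 - <<'E'
from h import *
s=show()
E
```

```text
t 9.32 TCPc mm [ 65.4  -2.1 287. ] F_c [-7.7 -4.1  3.5] open 49.7 gf 30.0 
Rc [[-1.0, 0.0, -0.004], [0.0, 1.0, -0.001], [0.004, -0.001, -1.0]] j [-8.1 20.9 16.1 92.6 -6.1 67.6 87.2]
```

Emit:
apply_moves --pt "-0.06 0 0 0 0 0" --pt "0 0 0 0 0 0"

```text
time: 9.57
position: [0.6218, -0.0836, 0.2869]
ee_rot: [[-0.978, 0.21, -0.011], [0.21, 0.978, 0.002], [0.011, -0.0, -1.0]]
contact_force: [-15.5, -0.3, 8.9]
opening: 0.0497
grasp_force: 30.0
```

Emit:
apply_moves --pt "-0.06 0 0 0 0 0" --pt "0 0 0 0 0 0"

```text
time: 9.82
position: [0.6221, -0.0836, 0.2869]
ee_rot: [[-0.978, 0.21, -0.018], [0.21, 0.978, 0.004], [0.018, -0.0, -1.0]]
contact_force: [-23.6, 1.7, 12.7]
opening: 0.0494
grasp_force: 30.0
```

Emit:
apply_moves --pt "0.1 0 0 0 0 0" --pt "0.02 0 0 0 0 0"

```text
time: 10.07
position: [0.6215, -0.0835, 0.287]
ee_rot: [[-0.978, 0.21, -0.003], [0.21, 0.978, 0.0], [0.003, -0.0, -1.0]]
contact_force: [-6.3, -2.8, 2.3]
opening: 0.0497
grasp_force: 30.0
```

Emit:
apply_moves --pt "0 0 0 0 0 0" --pt "0 0 0 0 0 0" --pt "0 0 0 0 0 0" --pt "0 0 -0.4 0 0 0" --pt "0 0 -0.4 0 0 0" --pt "0.6 0 0 0 0 0" --pt "0.9 0 0 0 0 0" --pt "0.9 0 0 0 0 0" --pt "0.2 0 0 0 0 0" --pt "0 0 0.5 0 0 0" --pt "0 0 0.5 0 0 0" --pt "0 0 0 0 0 0" --jaw 0

```text
time: 11.58
position: [0.4957, -0.056, 0.2759]
ee_rot: [[-0.978, 0.209, -0.003], [0.209, 0.978, -0.0], [0.003, -0.001, -1.0]]
contact_force: [0.5, -0.3, 1.1]
opening: 0.0868
grasp_force: 0.0
```

```bash
python3 - <<'E'
from h import *
import pickle
s=show();c=capture('wrist');pickle.dump((s,c),open('w2.pkl','wb'));d=capture('side')
# predicted: lever top centre for px=0,12,24 ; cover front corners at 1.55
P=[[p-54*np.sin(.4),y,58+54*np.cos(.4)] for p in(0,24) for y in(-15,15)]+[[-62,-42,85],[-62,42,85]]
print(wproj(c,s,P).round().tolist())
a=cv2.resize(c['img'],(500,312));b=cv2.resize(d['img'][130:260,260:400],(300,279),interpolation=cv2.INTER_CUBIC)
o=np.zeros((312,800,3),np.uint8);o[:,:500]=a;o[:279,500:]=b;cv2.imwrite('pics/w2.png',o[:,:,::-1])
E
```

```text
t 11.57 TCPc mm [-63.4  -1.5 275.9] F_c [ 0.5 -0.2  1.1] open 86.8 gf 0.0 
Rc [[-1.0, -0.0, -0.003], [-0.0, 1.0, -0.001], [0.003, -0.001, -1.0]] j [-11.9   8.7  15.3 109.8  -2.6  62.   82.3]
[[307.0, 227.0], [336.0, 227.0], [308.0, 248.0], [335.0, 248.0], [283.0, 184.0], [360.0, 184.0]]
```

View pics/w2.png

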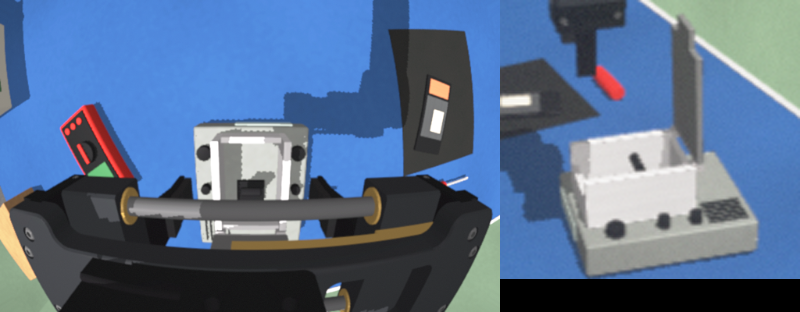

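The cover stands upright (right panel, from (685,20) to (695,150)). The black lever paddle shows in the well at (250,187) in the left panel. I'll measure the paddle.

```bash
python3 - <<'E'
from h import *
import pickle
s,c=pickle.load(open('w2.pkl','rb'));g=c['img'].mean(2)
print(g[212:262:2,[308,314,320,326,332]].round().tolist())
print(g[234,296:350:2].round().tolist())
th=.4;up=lambda p,a,b,t:[p-a*np.sin(t)+b*np.cos(t)*0,0,58+a*np.cos(t)]
for p in(0,6,12,18,24):
    # top edges of paddle (front/back), bottom front edge
    f=lambda a,b:[p-a*np.sin(th)+b*np.cos(th),0,58+a*np.cos(th)+b*np.sin(th)]
    print(p,wproj(c,s,[f(54,-6),f(54,6),f(18,-6)])[:,1].round(1))
E
```

```text
[[147.0, 218.0, 220.0, 219.0, 219.0], [156.0, 220.0, 220.0, 218.0, 219.0], [134.0, 222.0, 221.0, 218.0, 219.0], [133.0, 222.0, 221.0, 219.0, 214.0], [153.0, 221.0, 221.0, 221.0, 145.0], [151.0, 220.0, 220.0, 207.0, 129.0], [129.0, 220.0, 221.0, 163.0, 131.0], [139.0, 220.0, 221.0, 133.0, 130.0], [155.0, 214.0, 204.0, 131.0, 130.0], [105.0, 107.0, 95.0, 89.0, 87.0], [38.0, 38.0, 29.0, 29.0, 27.0], [54.0, 53.0, 34.0, 33.0, 34.0], [52.0, 53.0, 33.0, 32.0, 33.0], [53.0, 53.0, 30.0, 33.0, 34.0], [47.0, 37.0, 32.0, 29.0, 30.0], [46.0, 46.0, 46.0, 45.0, 41.0], [47.0, 53.0, 53.0, 54.0, 48.0], [49.0, 57.0, 57.0, 56.0, 51.0], [52.0, 61.0, 59.0, 59.0, 53.0], [51.0, 50.0, 50.0, 50.0, 46.0], [52.0, 50.0, 50.0, 49.0, 49.0], [52.0, 51.0, 51.0, 50.0, 51.0], [60.0, 61.0, 61.0, 60.0, 60.0], [73.0, 74.0, 72.0, 72.0, 74.0], [79.0, 80.0, 81.0, 79.0, 80.0]]
[130.0, 130.0, 130.0, 122.0, 45.0, 42.0, 54.0, 54.0, 53.0, 53.0, 46.0, 34.0, 34.0, 33.0, 33.0, 33.0, 34.0, 34.0, 34.0, 32.0, 32.0, 77.0, 127.0, 128.0, 138.0, 208.0, 218.0]
0 [221.3 232.7 223.1]
6 [226.7 238.  227.9]
12 [231.9 243.2 232.7]
18 [237.1 248.3 237.4]
24 [242.3 253.4 242. ]
```

Emit:
apply_moves --pt "-0.43 0 0 0 0 0" --pt "0 0 0.6 0 0 0" --pt "0 0 0.6 0 0 0" --pt "0 0 0.6 0 0 0" --pt "0 0 0.6 0 0 0" --pt "0 0 0.5 0 0 0" --pt "0 0 0.32 0 0 0" --pt "0 0 0 0 0 0" --jaw 1

```text
time: 12.68
position: [0.5172, -0.0606, 0.116]
ee_rot: [[-0.978, 0.209, -0.001], [0.209, 0.978, 0.0], [0.001, -0.0, -1.0]]
contact_force: [0.4, 0.3, 1.0]
opening: 0.015
grasp_force: 0.0
```

Emit:
apply_moves --pt "-0.1 0 0 0 0 0" --pt "-0.1 0 0 0 0 0" --pt "-0.1 0 0 0 0 0" --pt "-0.1 0 0 0 0 0" --pt "-0.1 0 0 0 0 0"

```text
time: 13.3
position: [0.5418, -0.066, 0.1163]
ee_rot: [[-0.978, 0.21, 0.0], [0.21, 0.978, 0.0], [-0.0, 0.0, -1.0]]
contact_force: [0.5, 0.2, 0.2]
opening: 0.0007
grasp_force: 0.0
```

```bash
python3 - <<'E'
from h import *
s=show()
E
```

```text
t 13.3 TCPc mm [-16.3  -1.6 116.3] F_c [0.5 0.3 0.2] open 0.7 gf 0.0 
Rc [[-1.0, -0.0, 0.0], [-0.0, 1.0, 0.0], [-0.0, 0.0, -1.0]] j [ -8.3  24.   13.7 113.4  -8.1  43.4  88.1]
```

Emit:
apply_moves --pt "-0.06 0 0 0 0 0" --pt "-0.06 0 0 0 0 0" --pt "-0.06 0 0 0 0 0"

```text
time: 13.68
position: [0.5495, -0.0676, 0.1161]
ee_rot: [[-0.978, 0.209, -0.002], [0.209, 0.978, 0.0], [0.002, 0.0, -1.0]]
contact_force: [-4.4, 1.0, 2.4]
opening: 0.0001
grasp_force: 1.9
```

Emit:
apply_moves --pt "-0.06 0 0 0 0 0" --pt "-0.06 0 0 0 0 0"

```text
time: 13.92
position: [0.5564, -0.0691, 0.1163]
ee_rot: [[-0.978, 0.209, 0.0], [0.209, 0.978, 0.0], [-0.0, 0.0, -1.0]]
contact_force: [-3.2, 0.3, 2.5]
opening: 0.0005
grasp_force: 1.5
```

```bash
python3 - <<'E'
from h import *
s=show()
import pickle
c=capture('side');pickle.dump(c,open('s3.pkl','wb'))
d=capture('wrist')
b=cv2.resize(c['img'][130:260,260:400],(420,390),interpolation=cv2.INTER_CUBIC)
a=cv2.resize(d['img'][150:280,250:380],(380,380),interpolation=cv2.INTER_CUBIC)
o=np.zeros((390,800,3),np.uint8);o[:,:420]=b;o[:380,420:]=a;cv2.imwrite('pics/l3.png',o[:,:,::-1])
E
```

```text
t 13.93 TCPc mm [ -1.3  -1.6 116.3] F_c [-3.2 -0.3  2.5] open 0.5 gf 1.5 
Rc [[-1.0, -0.0, 0.0], [-0.0, 1.0, 0.0], [-0.0, 0.0, -1.0]] j [ -7.9  25.2  13.7 111.5  -8.3  44.2  88.5]
```

View pics/l3.png

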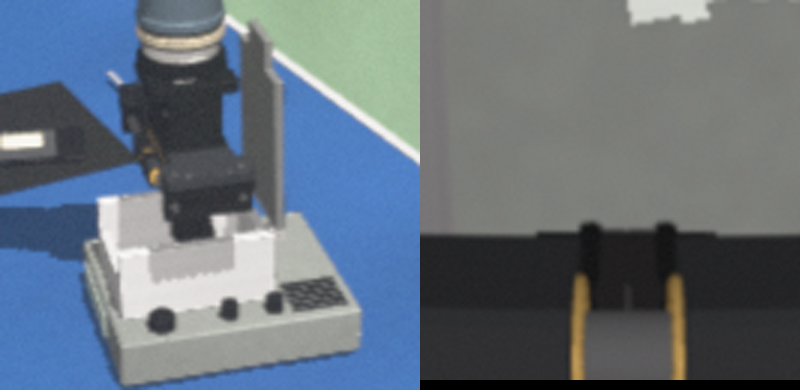

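The gripper is in the well and pushing the lever with a steady 3 N, but its body is nearing the open cover (about (250,180)). I'll tilt the fingers forward about 10° and keep pushing.

Emit:
apply_moves --pt "0 0 0 0 -0.7 0" --pt "0 0 0 0 -0.7 0" --pt "0 0 0 0 -0.7 0"

```text
time: 14.4
position: [0.5559, -0.069, 0.1159]
ee_rot: [[-0.964, 0.209, 0.165], [0.206, 0.978, -0.035], [-0.169, -0.0, -0.986]]
contact_force: [-2.1, 0.7, -2.1]
opening: 0.0004
grasp_force: 1.3
```

Emit:
apply_moves --pt "-0.05 0 0 0 0 0" --pt "-0.05 0 0 0 0 0"

```text
time: 14.65
position: [0.5607, -0.07, 0.1169]
ee_rot: [[-0.964, 0.209, 0.162], [0.207, 0.978, -0.035], [-0.165, -0.0, -0.986]]
contact_force: [-3.6, 0.3, 0.7]
opening: 0.0006
grasp_force: 1.8
```

Emit:
apply_moves --pt "-0.05 0 0 0 0 0" --pt "-0.05 0 0 0 0 0"

```text
time: 14.9
position: [0.5657, -0.0711, 0.1176]
ee_rot: [[-0.964, 0.209, 0.162], [0.207, 0.978, -0.035], [-0.166, -0.0, -0.986]]
contact_force: [-4.2, 1.6, -2.4]
opening: 0.0006
grasp_force: 1.6
```

```bash
python3 - <<'E'
from h import *
s=show()
E
```

```text
t 14.9 TCPc mm [  8.2  -1.6 117.6] F_c [-4.4  0.7 -2.4] open 0.6 gf 1.6 
Rc [[-0.986, -0.0, 0.166], [-0.0, 1.0, -0.0], [-0.166, -0.0, -0.986]] j [ -9.3  22.5  14.2 116.6  -7.4  32.3  87.2]
```

Emit:
apply_moves --pt "-0.05 0 0.01 0 0 0" --pt "-0.05 0 0.01 0 0 0"

```text
time: 15.15
position: [0.5708, -0.0722, 0.1176]
ee_rot: [[-0.964, 0.209, 0.163], [0.207, 0.978, -0.035], [-0.167, 0.0, -0.986]]
contact_force: [-4.2, 0.8, -1.5]
opening: -0.0
grasp_force: 1.5
```

Emit:
apply_moves --pt "-0.04 0 0.01 0 0 0" --pt "-0.04 0 0.01 0 0 0"

```text
time: 15.4
position: [0.5747, -0.073, 0.1175]
ee_rot: [[-0.964, 0.209, 0.163], [0.207, 0.978, -0.035], [-0.167, 0.0, -0.986]]
contact_force: [-6.1, 1.0, 0.1]
opening: 0.0005
grasp_force: 2.8
```

Emit:
apply_moves --pt "-0.04 0 0.007 0 0 0" --pt "0 0 0 0 0 0"

```text
time: 15.65
position: [0.5751, -0.0731, 0.1172]
ee_rot: [[-0.965, 0.209, 0.16], [0.207, 0.978, -0.034], [-0.163, 0.0, -0.987]]
contact_force: [-8.0, 2.3, 3.8]
opening: 0.0004
grasp_force: 4.6
```

```bash
python3 - <<'E'
from h import *
s=show()
E
```

```text
t 15.65 TCPc mm [ 17.8  -1.6 117.2] F_c [-8.2  0.6  3.8] open 0.4 gf 4.6 
Rc [[-0.987, -0.0, 0.163], [-0.0, 1.0, 0.0], [-0.163, 0.0, -0.987]] j [ -8.9  23.3  14.  115.3  -7.6  32.9  87.6]
```

Emit:
apply_moves --pt "-0.04 0 0.007 0 0 0" --pt "0 0 0 0 0 0"

```text
time: 15.9
position: [0.5755, -0.0732, 0.117]
ee_rot: [[-0.965, 0.209, 0.156], [0.207, 0.978, -0.033], [-0.16, 0.0, -0.987]]
contact_force: [-13.1, 3.5, 7.8]
opening: 0.0004
grasp_force: 7.5
```

Emit:
apply_moves --pt "-0.03 0 0.005 0 0 0" --pt "0 0 0 0 0 0"

```text
time: 16.15
position: [0.5757, -0.0732, 0.1169]
ee_rot: [[-0.966, 0.209, 0.153], [0.207, 0.978, -0.033], [-0.157, 0.0, -0.988]]
contact_force: [-16.2, 3.1, 10.8]
opening: 0.0006
grasp_force: 9.8
```

The lever is firmly on its stop: the force rose with almost no further travel, peaking near 20 N. I'll back off, rise and look.

Emit:
apply_moves --pt "0.3 0 0 0 0 0" --pt "0.5 0 -0.1 0 0 0" --pt "0 0 -0.5 0 0.7 0" --pt "0 0 -0.8 0 0.7 0" --pt "0 0 -0.8 0 0.7 0" --pt "0 0 -0.8 0 0 0" --pt "0 0 -0.8 0 0 0" --pt "0.6 0 -0.5 0 0 0" --pt "0.4 0 0 0 0 0" --pt "0 0 0 0 0 0"

```text
time: 17.4
position: [0.4818, -0.0529, 0.3264]
ee_rot: [[-0.978, 0.209, 0.005], [0.209, 0.978, 0.001], [-0.005, 0.002, -1.0]]
contact_force: [0.8, 0.2, -0.8]
opening: 0.0006
grasp_force: 0.0
```

```bash
python3 - <<'E'
from h import *
import pickle
s=show();c=capture('wrist');pickle.dump((s,c),open('w4.pkl','wb'));d=capture('side')
for p in(8,12,16,20,24):
    f=lambda a,b,th=-.4:[p-a*np.sin(th)+b*np.cos(th),0,58+a*np.cos(th)+b*np.sin(th)]
    print(p,wproj(c,s,[f(54,-6),f(54,6),f(18,-6)])[:,1].round(1),'off',wproj(c,s,[f(54,-6,.4),f(54,6,.4)])[:,1].round(1))
a=cv2.resize(c['img'][150:290,250:390],(420,420),interpolation=cv2.INTER_CUBIC);b=cv2.resize(d['img'][130:260,260:400],(380,353),interpolation=cv2.INTER_CUBIC)
o=np.zeros((420,800,3),np.uint8);o[:,:420]=a;o[:353,420:]=b;cv2.imwrite('pics/w4.png',o[:,:,::-1])
E
```

```text
t 17.4 TCPc mm [-77.6  -1.4 326.4] F_c [ 0.7  0.4 -0.8] open 0.6 gf 0.0 
Rc [[-1.0, -0.001, 0.005], [-0.001, 1.0, 0.002], [-0.005, 0.002, -1.0]] j [-13.6   4.5  16.  107.6  -1.4  67.8  80.9]
8 [255.6 261.6 235.3] off [223.2 232.9]
12 [258.4 264.3 238. ] off [226.2 235.9]
16 [261.1 267.  240.8] off [229.2 238.9]
20 [263.9 269.7 243.4] off [232.2 241.9]
24 [266.6 272.3 246.1] off [235.2 244.8]
```

View pics/w4.png

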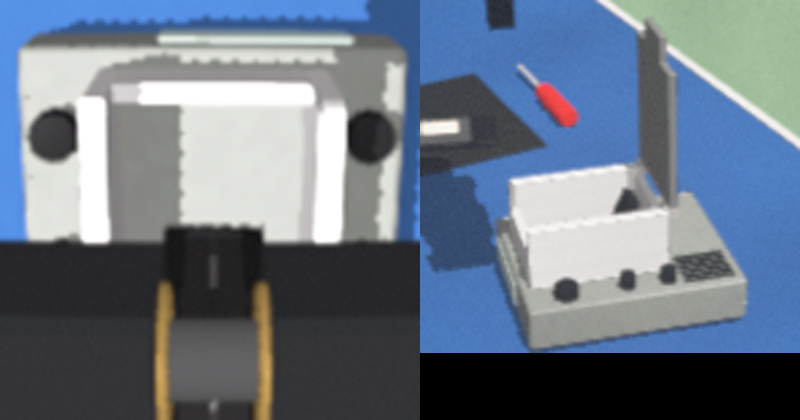

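The side panel shows the paddle leaning to the hinge side near (627,200), with the cover still upright and the screwdriver and phone in place. Now I'll regrip the lip.

Emit:
apply_moves --pt "-0.4 0 0 0 0 0" --pt "-0.6 0 0 0 0 0" --pt "-0.6 0 0 0 0 0" --pt "-0.6 0 0 0 0 0" --pt "-0.5 0 0 0 0 0" --pt "-0.17 0 0 0 0 0" --pt "0 0 0.3 0 0 0" --pt "0 0 0.3 0 0 0" --pt "0 0 0.13 0 0 0" --pt "0 0 0 0 0 0" --jaw 0

```text
time: 18.75
position: [0.6209, -0.0828, 0.2879]
ee_rot: [[-0.978, 0.209, -0.001], [0.209, 0.978, 0.0], [0.001, 0.0, -1.0]]
contact_force: [0.6, -0.2, 0.1]
opening: 0.0853
grasp_force: 0.0
```

Emit:
apply_moves --pt "0 0 0 0 0 0" --pt "0 0 0 0 0 0" --pt "0 0 0 0 0 0" --pt "0 0 0 0 0 0" --pt "0 0 0 0 0 0" --pt "0 0 0 0 0 0" --jaw 1

```text
time: 19.5
position: [0.6215, -0.0836, 0.2886]
ee_rot: [[-0.978, 0.21, -0.0], [0.21, 0.978, -0.001], [-0.0, -0.001, -1.0]]
contact_force: [-0.4, -2.3, 0.6]
opening: 0.0497
grasp_force: 30.0
```

```bash
python3 - <<'E'
from h import *
s=show()
p=RC.T@(s['position']-O)*1e3
x,z=p[0]-70,p[2]-17-118;R=np.hypot(x,z);t0=np.arctan2(z,-x);print(R,t0)
for ts in(np.linspace(t0,.95,19),np.linspace(.95,.35,19),np.linspace(.35,0.0,13)):
    print(np.c_[R*np.diff(np.cos(ts))/50,-R*np.diff(np.sin(ts))/50].round(3).tolist(), 'end TCP',70-R*np.cos(ts[-1]),135+R*np.sin(ts[-1]))
E
```

```text
t 19.5 TCPc mm [ 65.4  -2.1 288.6] F_c [ 0.1 -2.3  0.6] open 49.7 gf 30.0 
Rc [[-1.0, 0.0, 0.0], [0.0, 1.0, -0.001], [-0.0, -0.001, -1.0]] j [-9.2 20.8 17.6 92.8 -6.6 67.5 87.7]
153.67885183911503 1.540777278095795
[[0.101, 0.005], [0.101, 0.008], [0.1, 0.011], [0.1, 0.015], [0.099, 0.018], [0.099, 0.021], [0.098, 0.024], [0.097, 0.028], [0.096, 0.031], [0.095, 0.034], [0.094, 0.037], [0.093, 0.04], [0.091, 0.043], [0.09, 0.046], [0.088, 0.049], [0.087, 0.052], [0.085, 0.055], [0.083, 0.057]] end TCP -19.392389323038856 260.00476084416516
[[0.082, 0.061], [0.08, 0.064], [0.078, 0.066], [0.076, 0.069], [0.073, 0.071], [0.071, 0.074], [0.069, 0.076], [0.066, 0.078], [0.063, 0.081], [0.061, 0.083], [0.058, 0.085], [0.055, 0.086], [0.052, 0.088], [0.049, 0.09], [0.046, 0.091], [0.043, 0.093], [0.04, 0.094], [0.037, 0.096]] end TCP -74.36171995937988 187.6961413479037
[[0.03, 0.085], [0.027, 0.085], [0.025, 0.086], [0.022, 0.087], [0.019, 0.088], [0.017, 0.088], [0.014, 0.088], [0.012, 0.089], [0.009, 0.089], [0.007, 0.089], [0.004, 0.09], [0.001, 0.09]] end TCP -83.67885183911503 135.0
```

Emit:
apply_moves --pt "0.1 0 0.005 0 0 0" --pt "0.1 0 0.008 0 0 0" --pt "0.1 0 0.011 0 0 0" --pt "0.1 0 0.015 0 0 0" --pt "0.1 0 0.018 0 0 0" --pt "0.1 0 0.021 0 0 0" --pt "0.098 0 0.024 0 0 0" --pt "0.097 0 0.028 0 0 0" --pt "0.096 0 0.031 0 0 0" --pt "0.095 0 0.034 0 0 0" --pt "0.094 0 0.037 0 0 0" --pt "0.093 0 0.04 0 0 0" --pt "0.091 0 0.043 0 0 0" --pt "0.09 0 0.046 0 0 0" --pt "0.088 0 0.049 0 0 0" --pt "0.087 0 0.052 0 0 0" --pt "0.085 0 0.055 0 0 0" --pt "0.083 0 0.057 0 0 0"

```text
time: 21.75
position: [0.5372, -0.065, 0.2601]
ee_rot: [[-0.978, 0.209, -0.002], [0.209, 0.978, 0.001], [0.003, 0.0, -1.0]]
contact_force: [-2.2, -2.2, 6.7]
opening: 0.0498
grasp_force: 30.0
```

```bash
python3 - <<'E'
from h import *
s=show()
E
```

```text
t 21.75 TCPc mm [-20.9  -1.6 260.1] F_c [-1.7 -2.6  6.7] open 49.8 gf 30.0 
Rc [[-1.0, -0.0, -0.003], [-0.0, 1.0, 0.0], [0.003, 0.0, -1.0]] j [-11.7  13.8  17.  106.   -4.6  61.   85. ]
```

Emit:
apply_moves --pt "0.082 0 0.061 0 0 0" --pt "0.08 0 0.064 0 0 0" --pt "0.078 0 0.066 0 0 0" --pt "0.076 0 0.069 0 0 0" --pt "0.073 0 0.071 0 0 0" --pt "0.071 0 0.074 0 0 0" --pt "0.069 0 0.076 0 0 0" --pt "0.066 0 0.078 0 0 0" --pt "0.063 0 0.081 0 0 0" --pt "0.061 0 0.083 0 0 0" --pt "0.058 0 0.085 0 0 0" --pt "0.055 0 0.086 0 0 0" --pt "0.052 0 0.088 0 0 0" --pt "0.049 0 0.09 0 0 0" --pt "0.046 0 0.091 0 0 0" --pt "0.043 0 0.093 0 0 0" --pt "0.04 0 0.094 0 0 0" --pt "0.037 0 0.096 0 0 0"

```text
time: 24.0
position: [0.4824, -0.053, 0.1865]
ee_rot: [[-0.978, 0.209, -0.005], [0.209, 0.978, 0.001], [0.006, 0.0, -1.0]]
contact_force: [-4.8, -0.8, 4.5]
opening: 0.0494
grasp_force: 30.0
```

```bash
python3 - <<'E'
from h import *
s=show()
E
```

```text
t 24.0 TCPc mm [-77.   -1.3 186.5] F_c [-4.5 -1.8  4.5] open 49.4 gf 30.0 
Rc [[-1.0, -0.0, -0.006], [-0.0, 1.0, 0.0], [0.006, 0.0, -1.0]] j [-12.4  13.4  16.  117.5  -4.8  50.1  84.3]
```

Emit:
apply_moves --pt "0.025 0 0.085 0 0 0" --pt "0.025 0 0.085 0 0 0" --pt "0.025 0 0.086 0 0 0" --pt "0.02 0 0.087 0 0 0" --pt "0.017 0 0.088 0 0 0" --pt "0.015 0 0.088 0 0 0" --pt "0.012 0 0.088 0 0 0" --pt "0.01 0 0.08 0 0 0" --pt "0.008 0 0.07 0 0 0" --pt "0.005 0 0.06 0 0 0" --pt "0.004 0 0.05 0 0 0" --pt "0.002 0 0.04 0 0 0" --pt "0 0 0 0 0 0"

```text
time: 25.62
position: [0.4736, -0.051, 0.1406]
ee_rot: [[-0.978, 0.209, -0.007], [0.209, 0.978, 0.001], [0.007, -0.0, -1.0]]
contact_force: [-5.5, -0.9, -0.7]
opening: 0.0494
grasp_force: 30.0
```

Emit:
apply_moves --pt "0 0 0.03 0 0 0" --pt "0 0 0.03 0 0 0" --pt "0 0 0.03 0 0 0" --pt "0 0 0 0 0 0"

```text
time: 26.12
position: [0.4735, -0.051, 0.1362]
ee_rot: [[-0.978, 0.209, -0.007], [0.209, 0.978, 0.002], [0.007, -0.0, -1.0]]
contact_force: [-4.5, -1.1, 0.5]
opening: 0.0497
grasp_force: 30.0
```

```bash
python3 - <<'E'
from h import *
s=show()
E
```

```text
t 26.12 TCPc mm [-86.1  -1.3 136.2] F_c [-4.2 -2.   0.5] open 49.7 gf 30.0 
Rc [[-1.0, -0.0, -0.007], [-0.0, 1.0, -0.0], [0.007, -0.0, -1.0]] j [-11.6  16.9  15.2 121.2  -6.5  43.1  85.7]
```

Emit:
apply_moves --pt "0 0 0.03 0 0 0" --pt "0 0 0.03 0 0 0" --pt "0 0 0 0 0 0"

```text
time: 26.5
position: [0.4735, -0.051, 0.1332]
ee_rot: [[-0.978, 0.209, -0.007], [0.209, 0.978, 0.002], [0.007, -0.0, -1.0]]
contact_force: [-6.4, -0.3, 0.6]
opening: 0.0498
grasp_force: 30.0
```

Emit:
apply_moves --pt "0 0 0.03 0 0 0" --pt "0 0 0.03 0 0 0" --pt "0 0 0 0 0 0"

```text
time: 26.88
position: [0.4735, -0.051, 0.1304]
ee_rot: [[-0.978, 0.209, -0.007], [0.209, 0.978, 0.002], [0.007, 0.0, -1.0]]
contact_force: [-6.0, -0.6, 1.6]
opening: 0.0493
grasp_force: 30.0
```

Emit:
apply_moves --pt "0 0 0.03 0 0 0" --pt "0 0 0.03 0 0 0" --pt "0 0 0 0 0 0"

```text
time: 27.25
position: [0.4737, -0.0511, 0.1297]
ee_rot: [[-0.978, 0.209, -0.007], [0.209, 0.978, 0.003], [0.007, 0.001, -1.0]]
contact_force: [-12.7, 0.6, 23.5]
opening: 0.0495
grasp_force: 30.0
```

Shut, with a firm stop at 23 N. I'll ease off, release, and press with closed fingers.

Emit:
apply_moves --pt "0 0 -0.06 0 0 0" --pt "0 0 0 0 0 0"

```text
time: 27.5
position: [0.4736, -0.0511, 0.1306]
ee_rot: [[-0.978, 0.209, -0.006], [0.209, 0.978, 0.002], [0.007, 0.0, -1.0]]
contact_force: [-4.6, -0.9, 0.9]
opening: 0.0496
grasp_force: 30.0
```

Emit:
apply_moves --pt "0 0 0 0 0 0" --pt "0 0 0 0 0 0" --pt "0 0 0 0 0 0" --pt "0 0 0 0 0 0" --pt "0 0 -0.5 0 0 0" --pt "0 0 -0.6 0 0 0" --pt "-0.3 0.02 0 0 0 0" --pt "0 0 0 0 0 0" --jaw 0

```text
time: 28.5
position: [0.4924, -0.0541, 0.1863]
ee_rot: [[-0.978, 0.209, 0.0], [0.209, 0.978, -0.0], [-0.0, -0.0, -1.0]]
contact_force: [0.8, 0.2, -0.3]
opening: 0.0868
grasp_force: 0.0
```

Emit:
apply_moves --pt "0 0 0 0 0 0" --pt "0 0 0 0 0 0" --pt "0 0 0 0 0 0" --pt "0 0 0 0 0 0" --pt "0 0 0 0 0 0" --pt "0 0 0.3 0 0 0" --pt "0 0 0.2 0 0 0" --pt "0 0 0.1 0 0 0" --pt "0 0 0 0 0 0" --jaw 1

```text
time: 29.62
position: [0.4912, -0.0541, 0.156]
ee_rot: [[-0.978, 0.209, -0.001], [0.209, 0.978, -0.0], [0.001, -0.0, -1.0]]
contact_force: [-0.2, -0.2, 0.4]
opening: 0.0058
grasp_force: 0.0
```

```bash
python3 - <<'E'
from h import *
s=show()
E
```

```text
t 29.62 TCPc mm [-68.2  -0.6 156. ] F_c [-0.1 -0.2  0.4] open 5.8 gf 0.0 
Rc [[-1.0, -0.0, -0.001], [-0.0, 1.0, -0.0], [0.001, -0.0, -1.0]] j [-11.8  16.5  15.7 118.2  -6.1  46.1  85.6]
```

Emit:
apply_moves --pt "0 0 0.05 0 0 0" --pt "0 0 0.05 0 0 0" --pt "0 0 0.05 0 0 0" --pt "0 0 0 0 0 0"

```text
time: 30.12
position: [0.4914, -0.0541, 0.149]
ee_rot: [[-0.978, 0.209, -0.0], [0.209, 0.978, 0.0], [0.0, 0.0, -1.0]]
contact_force: [-1.2, -0.2, 0.3]
opening: 0.0001
grasp_force: 0.0
```

Emit:
apply_moves --pt "0 0 0.03 0 0 0" --pt "0 0 0.03 0 0 0" --pt "0 0 0 0 0 0"

```text
time: 30.5
position: [0.4917, -0.0541, 0.1472]
ee_rot: [[-0.978, 0.209, 0.0], [0.209, 0.978, 0.001], [-0.0, 0.001, -1.0]]
contact_force: [-2.9, 0.8, 9.6]
opening: 0.0009
grasp_force: 4.5
```

Emit:
apply_moves --pt "0 0 0.025 0 0 0" --pt "0 0 0 0 0 0" --pt "0 0 0 0 0 0"

```text
time: 30.88
position: [0.4917, -0.0541, 0.1471]
ee_rot: [[-0.978, 0.21, 0.0], [0.21, 0.978, 0.001], [-0.0, 0.001, -1.0]]
contact_force: [-5.7, 0.4, 17.6]
opening: 0.0005
grasp_force: 8.9
```

Emit:
apply_moves --pt "0 0 0.01 0 0 0" --pt "0 0 0 0 0 0" --pt "0 0 0 0 0 0" --pt "0 0 0 0 0 0"

```text
time: 31.38
position: [0.4917, -0.0542, 0.147]
ee_rot: [[-0.978, 0.21, 0.0], [0.21, 0.978, 0.001], [-0.0, 0.001, -1.0]]
contact_force: [-6.9, 1.2, 21.3]
opening: 0.0004
grasp_force: 10.7
```

Emit:
apply_moves --pt "0 0 -0.1 0 0 0" --pt "0 0 -0.5 0 0 0" --pt "0 0 -0.8 0 0 0" --pt "0.6 0 -0.6 0 0 0" --pt "0.5 0.8 -0.2 0 0 0" --pt "0 0.9 0 0 0 0" --pt "0 0.9 0 0 0 0" --pt "0 0.6 0 0 0 0" --pt "0 0 0 0 0 0"

```text
time: 32.5
position: [0.4712, 0.1163, 0.2541]
ee_rot: [[-0.979, 0.205, -0.0], [0.205, 0.979, 0.0], [0.0, 0.0, -1.0]]
contact_force: [0.0, -0.3, -0.1]
opening: 0.0005
grasp_force: 0.0
```

```bash
python3 - <<'E'
from h import *
s=show();c=capture('scene');d=capture('side')
a=cv2.resize(c['img'][100:370,230:470],(400,450),interpolation=cv2.INTER_CUBIC);b=cv2.resize(d['img'][140:350,200:400],(400,420),interpolation=cv2.INTER_CUBIC)
o=np.zeros((450,800,3),np.uint8);o[:,:400]=a;o[:420,400:]=b;cv2.imwrite('pics/end.png',o[:,:,::-1])
import pickle
for n,e in(('scene',c),('side',d)):
    old=pickle.load(open('c0.pkl','rb'))[n]['img'].astype(int);m=(abs(old-e['img']).max(2)>60).astype(np.uint8)
    k,_,st,_=cv2.connectedComponentsWithStats(m);print(n,[q.tolist() for q in st[1:] if q[4]>30])
E
```

```text
t 32.5 TCPc mm [-123.4  161.8  254.1] F_c [ 0.1 -0.3 -0.1] open 0.5 gf 0.0 
Rc [[-1.0, -0.005, -0.0], [-0.005, 1.0, 0.0], [0.0, 0.0, -1.0]] j [-26.5   8.5   8.6 112.8  -1.5  58.8  61. ]
scene [[354, 0, 97, 182, 6532], [476, 0, 50, 26, 749], [446, 23, 44, 62, 462], [421, 48, 15, 29, 209], [437, 48, 5, 29, 48], [479, 133, 38, 37, 78], [456, 147, 62, 98, 1972], [311, 153, 30, 12, 45], [606, 164, 34, 57, 1142], [519, 183, 80, 58, 1662], [384, 217, 34, 32, 527], [570, 242, 70, 90, 1869], [432, 253, 22, 23, 230]]
side [[33, 0, 72, 171, 2534], [91, 0, 12, 45, 266], [108, 0, 44, 50, 1354], [174, 0, 107, 145, 5273], [127, 50, 25, 61, 718], [150, 51, 5, 11, 36], [58, 54, 48, 76, 671], [151, 63, 5, 14, 38], [158, 66, 6, 14, 59], [123, 116, 9, 9, 35], [139, 141, 32, 31, 514], [101, 155, 44, 42, 598], [242, 175, 10, 9, 84], [97, 183, 8, 32, 69], [70, 184, 26, 45, 180], [101, 184, 17, 32, 125], [128, 184, 83, 58, 914], [78, 187, 20, 22, 260], [245, 194, 24, 15, 240], [44, 219, 18, 30, 119]]
```

View pics/end.png

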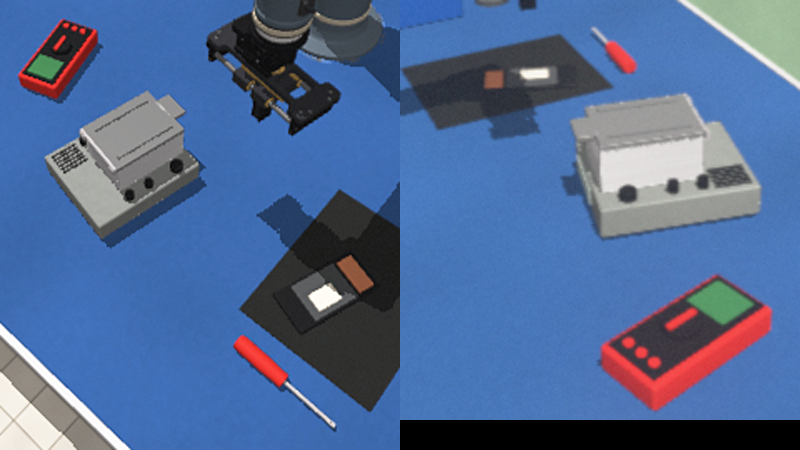

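The final picture shows the cover shut at (135,130), the gripper clear of it, and the multimeter, phone and screwdriver where they started. The differences on the phone are the arm's shadow. I'm handing in.

```bash
python3 -c "
from cell import r
print(r.hand_in())"
```

```text
the job is handed in; nothing more can be done
None
```

The job is handed in: the cover was opened to its stop, the lever thrown to its hinge-side stop at about 20 N, and the cover closed slowly and pressed home at about 21 N, with the bystanders where they lay and 32.5 s on the clock; no verdict was returned.

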